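Sweep the brass unions into the counting-tray trough and shut its lid

ROBOT

A 7-joint arm with a two-finger parallel gripper is mounted at the origin on a cart in front of the work surface, level with it; the furniture and walls round the work are solid. World frame = base frame: x ahead of the robot, y to its left, z up, the work surface at z = 0. Lengths are in m, angles in rad, forces in N, time in s.
With the tool pointing down it reaches from about 0.425 to 0.925 m from the base axis. Payload 6.8 kg.
Tool frame: the origin (TCP) lies midway between the tips of the shut fingers; the grasp point (between the pads) lies r.grip_point_offset behind it (r.grip_point_offset is the distance from the TCP to the grasp point, in m); z points along the fingers, y is the direction in which the jaws open and shut (so a half turn about z gives the same grasp; the last joint's range is limited). The gripper opens to 85 mm and grips with 20 to 120 N. Pads are 22 mm wide; open, the fingers measure 114 mm over their backs; the gripper's body (76 mm by 85 mm) begins 54 mm behind the grasp point. The pads swing forward as they close: fully open they stand 13 mm farther back than shut.
Start: joints at [-1.336, 0.477, 0.022, 1.555, -0.011, 1.109, -0.083], TCP at [0.227, 0.636, 0.231] pointing down, gripper open.
Joint ranges: [-2.96, 2.96], [-0.34, 2.1], [-1.41, 1.46], [0.24, 2.44], [-1.37, 4.51], [0.17, 1.92], [-2.96, 2.96]. Speed limits (rad/s): [2.39, 2.39, 3.14, 3.14, 3.14, 3.14, 3.14].

INTERFACE

Orientations are given as a rotation vector (axis times angle).
In Python, from bench import r gives the robot as it stands. The module is installed in compiled form; this text tells all that it offers.
- The arm moves only by the tool play_rows, never from a script. Its argument "deltas" is a list of rows, each a list of 3 entries, a list of its own where there are three numbers: the finger opening in mm, from 0 to 85.4, then the shift along the tool's x, y, z in mm, then the turn, a rotation vector about the tool's x, y, z in rad. A call has 1 to 8 rows; each row is the pose to reach, as a shift and turn from the pose measured when the call began, along the tool's axes at that moment; what a row does not reach only later rows make up. A row lasts 1/8 s, in which the tool goes at most 62.5 mm and 10.7 degrees, less where a joint would pass 70% of its speed; a pose out of reach is approached as far as the arm can. A call with a gripper value outside its range is refused whole. The fingers move at their own pace and stop on an object; "squeeze" is the grip in N (left out, the last holds). Time passes only in rows, so rows that repeat a pose let the fingers close. It gives the time, the measured TCP pose, the force and the opening at its end, in the units of the state.
- r.get_obs(): the state, without advancing time (a new reading comes with each control period).
- r.grab_frame(name): name is "scene" or "top" or "wrist"; returns (picture, depth): 420x560x3 uint8, red, green, blue; 420x560 float32, m along the optical axis (not along the pixel's ray), 0 where there is no reading.
- r.camera_model(name): a dict with "mtx" (3x3 intrinsics, pixels), "rvec" (rotation vector, rad) and "tvec" (3), from world to camera coordinates, as OpenCV has them; the wrist camera has in their place "T_tool_cam" (4x4, takes a point from camera to tool coordinates, whose origin is the TCP and whose axes are the flange's). Camera axes: x right, y down, z forward; pixel columns grow to the right and rows downward; lengths in m; the calibration is good to about 2 mm. A picture is of the moment at which its call begins: read the wrist's pose just before it. camera_model takes no time and is no camera call.
- r.hand_in(): hands the job in, once; it reports no verdict.
The state is a dict: "clock": time; "joints": joint angles; "qvel": joint speeds; "tau": joint torques, N m; "tcp_pos": TCP position; "orientation": TCP orientation; "contact_force": force on the tool from outside, world axes, zero at the start; "moment": the same for the moment, N m; "grip_width": finger opening in m.
Only numpy, scipy, OpenCV 4.12 (cv2) and the standard library are available. Lean on these libraries where they do the work, as an engineer would, in place of code of your own. Each camera call takes 0.05 s, during which the arm holds its last target. There are 200 camera calls.

TASK

On the counting tray, sweep the three brass unions off the platform into the trough with the closed fingers, pushing them along and never picking them up, and leave the white tee and the rubber stopper on it where they are. Then, once all three are in, push the trough's hinged lid over and press it down until it lies fully shut; do not disturb the other things on the bench.

Things in the scene. Friction and masses are not known exactly. Their poses are not given: they have to be found in the camera images.
- counting_tray: fixed sheet-metal counting tray, 310 (its x, away from the robot) x 250 (its y, to the left) x 60 mm high; origin at the centre of its underside, z up; yaw within 0.35 rad of the world's. A flat raised platform on its left and middle, an open trough along its right side, and a grey hinged lid on the trough's outer wall
- platform_mid (a point): centre of the platform's top, 50 mm above the bench, in the tray at (0, 34, 50) mm. The platform spans tray x -151 to 151, y -57 to 121 mm; a 4 mm wide rim stands 10 mm high at both x ends and along the left side (y 121); it ends in an open edge at the trough (y -57)
- trough_in (a point): centre of the trough's floor, in the tray at (0, -91, 8) mm. The trough is as long as the platform, spans tray y -121 to -57 mm and is open at the top; its outer wall (y -125 to -121) is as high as the platform
- trough_lid (a joint): lid angle, rad: 0 = shut, flat over the trough, free edge on the platform's edge; starts at 1.85 to 2.1, leaning outwards (right) past upright. Hinge along the tray's x at tray y -127, z 51.5 mm. 298 mm long, 3 mm thick. The hinge is stiff: the lid stays where it is left (1 to 2 N at the edge moves it), so it must be pushed down all the way
- lid_edge (a point): middle of the lid's free edge, 74 mm from the hinge; moves with the lid. The lip along this edge is 6 mm thick; a 50 mm wide finger tab at its middle reaches 9 mm farther
- union_0_mid (a point): brass hex pipe union lying on its side, about 44 mm long (its own y) and 19 to 22 mm thick, 90 g; this point is its centre. It starts on the platform, 50 to 95 mm from the platform's open edge at the trough, turned any way; at least 30 mm of platform lies clear behind it
- union_1_mid (a point): brass hex pipe union lying on its side, about 44 mm long (its own y) and 19 to 22 mm thick, 90 g; this point is its centre. It starts on the platform, 50 to 95 mm from the platform's open edge at the trough, turned any way; at least 30 mm of platform lies clear behind it
- union_2_mid (a point): brass hex pipe union lying on its side, about 44 mm long (its own y) and 19 to 22 mm thick, 90 g; this point is its centre. It starts on the platform, 50 to 95 mm from the platform's open edge at the trough, turned any way; at least 30 mm of platform lies clear behind it
- tee_mid (a point): white plastic hose tee lying flat on the platform in line with the unions, 37 x 60 x 14 mm, long side roughly along the tray's y; stays there. This point is the middle of its bounding box. Unions, tee and stopper lie side by side in five places about 56 mm apart along the tray's x (which is where varies)
- stopwatch: round black stopwatch 61 x 54 x 16 mm on the bench to the front left of the tray; bystander
- stopper_mid (a point): tapered rubber stopper, 30 mm wide, 29 mm high, standing on the platform in line with the unions; stays there. This point is its centre
Not all that is in view belongs to the job. Leave any blue, green or pink look-alike of the part that bears union_2_mid alone.

How it is judged:
By the outcome, as a careful person would: the job done as asked, in the order asked, and still so for the second after the job is handed in, with the robot touching nothing.
It also fails if it takes over 61 s, if anything falls off the work surface, if the arm or the gripper's body presses on something with over 40 N, if the wrist force passes 120 N, or if a joint passes its speed limit or range.

## Working session

There is one attempt and no reset: what is moved stays moved. The work goes in short steps, Python scripts to look and compute and a tool call to move; the robot and the scene stay as the last step left them, time stands still between calls to the robot, and variables do not carry over. Pictures are saved under pics/ and viewed, about 8 in all and at most 12, crops included, and the job is handed in when it is done.

Besides the shell and the picture viewer there is one more tool, called as name(argument=value, ...), one argument or row to a line, values as JSON. play_rows: Moves the arm, as the interface text tells. Its arguments: {"type":"object","properties":{"deltas":{"type":"array"},"squeeze":{"type":"number"}},"required":["deltas"]}

```bash
mkdir -p pics; cat > h.py <<'E'
import numpy as np, cv2
from bench import r
from scipy.spatial.transform import Rotation as R
def cam(n):
    m=r.camera_model(n)
    if "rvec" in m:
        Rm=cv2.Rodrigues(np.array(m["rvec"],float))[0]; t=np.array(m["tvec"],float).ravel()
        return np.array(m["mtx"]),Rm.T,-Rm.T@t      # K, R_wc, camera centre
    o=r.get_obs(); Rt=R.from_rotvec(o["orientation"]).as_matrix(); T=np.array(m["T_tool_cam"])
    return np.array(m["mtx"]),Rt@T[:3,:3],Rt@T[:3,3]+np.array(o["tcp_pos"])
def ray(n,px,z,c=None):
    K,Rw,C=c or cam(n); px=np.atleast_2d(np.array(px,float))
    d=(Rw@np.linalg.inv(K)@np.c_[px,np.ones(len(px))].T).T
    return C+d*((z-C[2])/d[:,2])[:,None]
def cloud(dep,c):
    K,Rw,C=c; v,u=np.mgrid[:dep.shape[0],:dep.shape[1]]
    p=np.stack([(u-K[0,2])/K[0,0]*dep,(v-K[1,2])/K[1,1]*dep,dep],-1)
    return p@Rw.T+C
def snap(n,f,crop=None,s=1):
    c=cam(n); im,d=r.grab_frame(n); o=im if crop is None else im[crop[1]:crop[3],crop[0]:crop[2]]
    cv2.imwrite('pics/'+f,cv2.resize(o,None,fx=s,fy=s,interpolation=cv2.INTER_CUBIC)[:,:,::-1])
    return im,d,c
E
python3 - <<'E'
from h import *
for n in("top","scene"):
    im,d,c=snap(n,n+"0.png"); np.savez(n+"0.npz",im=im,d=d); print(n,c[2],(d>0).mean())
o=r.get_obs(); print({k:np.round(v,3) for k,v in o.items()}, r.grip_point_offset)
print(R.from_rotvec(o["orientation"]).as_matrix().round(3))
E
```

```text
top [0.43271795 0.0746277  0.92433645] 0.9958503401360544
scene [ 0.13998301 -0.81171712  0.85951131] 0.9961479591836735
{'clock': np.float64(0.1), 'joints': array([-1.336,  0.478,  0.022,  1.556, -0.012,  1.109, -0.083]), 'qvel': array([-0.   ,  0.   ,  0.001, -0.002,  0.001,  0.   ,  0.001]), 'tau': array([ 4.0000e-03, -5.9777e+01,  1.6140e+00, -2.8196e+01,  1.3000e-02,
        5.0000e-03,  0.0000e+00]), 'tcp_pos': array([0.227, 0.635, 0.23 ]), 'orientation': array([-5.360e-01, -3.095e+00,  3.000e-03]), 'contact_force': array([-0.181, -0.273, -0.776]), 'moment': array([ 0.012, -0.051, -0.042]), 'grip_width': np.float64(0.086)} 0.0187
[[-0.942  0.336 -0.   ]
 [ 0.336  0.942 -0.002]
 [-0.    -0.002 -1.   ]]
```

View pics/top0.png

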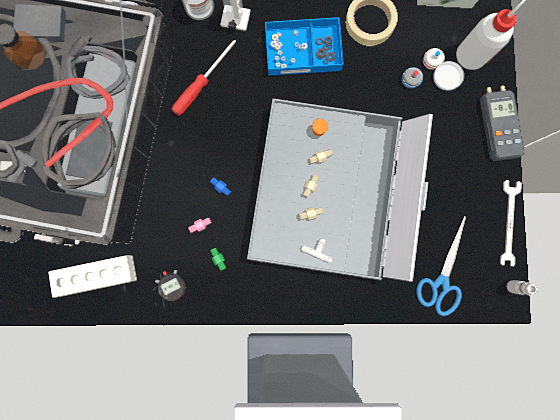

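View pics/scene0.png

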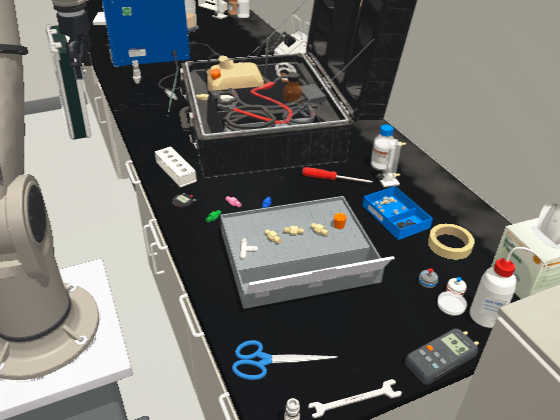

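The top view shows the tray centred near px (335,190). The brass unions are at about (320,157), (311,186) and (312,214), the stopper at (320,127) and the tee at (317,252). The lid leans out at about (410,200). The blue (220,186), pink (200,226) and green (218,259) look-alikes lie on the bench and stay alone.

```bash
python3 - <<'E'
from h import *
z=np.load("top0.npz"); im,d=z["im"],z["d"]; c=cam("top"); P=cloud(d,c)
cv2.imwrite("pics/crop.png",cv2.resize(im[85:295,235:445],None,fx=2.8,fy=2.8,interpolation=cv2.INTER_CUBIC)[:,:,::-1])
box=np.zeros(d.shape,bool); box[90:290,240:440]=1
m=(box&(P[...,2]>.054)&(P[...,2]<.066)).astype(np.uint8)
pl=box&(abs(P[...,2]-.05)<.004)
print("plat z",np.median(P[pl][:,2]), pl.sum())
# platform+rim mask: rectangle
m=(box&(P[...,2]>.042)&(P[...,2]<.066)); 
n,l,s,_=cv2.connectedComponentsWithStats(m.astype(np.uint8)); k=1+np.argmax(s[1:,4]); print(s[1:][s[1:,4]>30])
q=P[l==k][:,:2].astype(np.float32)
(cx,cy),(w,h),a=cv2.minAreaRect(q*1000); print("rect",cx,cy,w,h,a)
# lid: points above .066 right side
L=box&(P[...,2]>.066); L[:,:380]=0
q=P[L]; print("lid",len(q),q.min(0),q.max(0)); cen=q.mean(0); U,S,V=np.linalg.svd(q-cen); print(cen,S,V)
# objects above platform
hs=cv2.cvtColor(im,cv2.COLOR_RGB2HSV)
ob=box&(P[...,2]>.0545); ob[:,355:]=0
ob=ob&((hs[...,1]>40)|(hs[...,2]>225))
n,l,s,ce=cv2.connectedComponentsWithStats(ob.astype(np.uint8))
for i in range(1,n):
    if s[i,4]>25:
        q=P[l==i]; print(ce[i].round(1),s[i,4],q[:,:2].mean(0).round(4),q[:,2].max().round(4),im[l==i].mean(0).astype(int),[np.round(x,1) for x in cv2.minAreaRect((q[:,:2]*1000).astype(np.float32))])
E
```

```text
plat z 0.04978680863657792 14162
[[  247    99   160   181 16890]]
rect 564.5747680664062 -22.684860229492188 260.9635925292969 311.1758117675781 81.01815032958984
lid 4187 [ 0.39322919 -0.2020937   0.06600209] [0.69062286 0.0746277  0.92433645]
[ 0.53668075 -0.15986783  0.10926234] [7.32236935 5.29920509 0.80821159] [[ 0.30278483 -0.27893125 -0.91132799]
 [ 0.94013034 -0.0695531   0.33364249]
 [ 0.15644901  0.95778898 -0.24117211]]
[319.2 126.6] 216 [ 0.674  -0.0058] 0.9243 [242 154  69] [array([560.2,  24.9]), array([ 29.3, 272.1]), np.float64(74.9)]
[320.3 156.1] 189 [ 0.6207 -0.0079] 0.9243 [225 214 177] [array([539.9,  35.8]), array([ 34.4, 225.4]), np.float64(61.4)]
[310.3 185.5] 190 [0.5662 0.011 ] 0.0713 [226 214 177] [array([567. ,  10.8]), array([20.1, 44.2]), np.float64(62.9)]
[310.4 213.2] 189 [0.5142 0.0116] 0.0714 [228 217 180] [array([514.9,  11.5]), array([20.5, 43.4]), np.float64(17.4)]
[317.5 251.2] 226 [ 0.4443 -0.0009] 0.0677 [249 247 241] [array([440.1,   1.1]), array([43.6, 44. ]), np.float64(20.7)]
```

View pics/crop.png

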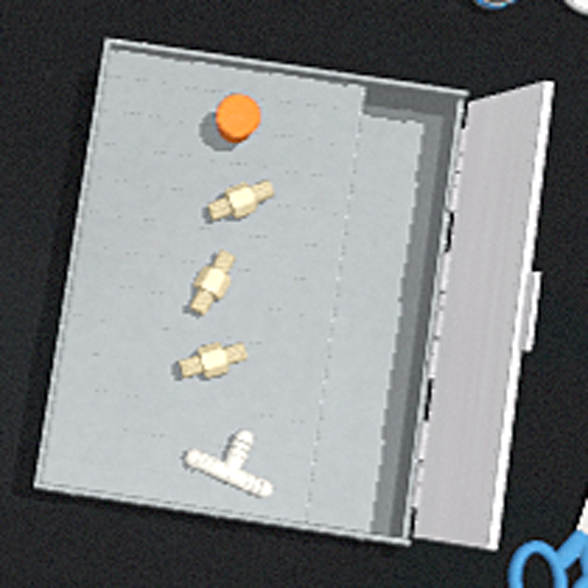

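```bash
cat >> h.py <<'E'
import json
def tray():
    t=json.load(open('tray.json')); return np.array(t['o']),t['yaw']
def w2t(p):
    o,a=tray(); p=np.atleast_2d(p); q=p.copy().astype(float); q[:,:2]=(p[:,:2]-o)@np.array([[np.cos(a),-np.sin(a)],[np.sin(a),np.cos(a)]]); return q*1000
def go(pts):
    "pts: tray (x,y,z) mm of TCP, tool y = tray x, tool down -> shift mm, turn"
    o,a=tray(); s=r.get_obs(); Rt=R.from_rotvec(s["orientation"]); Rz=np.array([[np.cos(a),-np.sin(a)],[np.sin(a),np.cos(a)]])
    Rd=np.array([[-np.sin(a),np.cos(a),0],[np.cos(a),np.sin(a),0],[0,0,-1]]).T
    turn=(Rt.inv()*R.from_matrix(Rd)).as_rotvec()
    print("now tray",w2t(s["tcp_pos"]).round(1)[0],"clock",round(float(s["clock"]),2),"F",np.round(s["contact_force"],1),"turn",turn.round(3))
    for p in pts:
        p=np.array(p,float)/1000; w=np.r_[o+Rz@p[:2],p[2]]
        print(list(np.round(p*1000)),"->",(Rt.inv().apply(w-s["tcp_pos"])*1000).round(0))
E
python3 - <<'E'
from h import *
z=np.load("top0.npz"); im,d=z["im"],z["d"]; c=cam("top"); P=cloud(d,c)
tl,bl=ray("top",[[272.5,99.3],[247.5,259.3]],.06,c); br=ray("top",[[381.4,278.9]],.05,c)[0]; tr=ray("top",[[401.5,118.5]],.05,c)[0]
e1=np.arctan2(*(tl-bl)[[1,0]]); e2=np.arctan2(*(tr-br)[[1,0]])
print("len",np.linalg.norm((tl-bl)[:2]),np.linalg.norm((tr-br)[:2]),"wid",np.linalg.norm((bl-br)[:2]),"yaw",e1,e2)
o=((tl+bl+tr+br)/4)[:2]; yaw=(e1+e2)/2; json.dump(dict(o=o.tolist(),yaw=float(yaw)),open('tray.json','w')); print("o",o,yaw)
hs=cv2.cvtColor(im,cv2.COLOR_RGB2HSV); box=np.zeros(d.shape,bool); box[105:275,262:345]=1
ob=(box&((hs[...,1]>40)|(hs[...,2]>222)))
n,l,s,ce=cv2.connectedComponentsWithStats(ob.astype(np.uint8))
for i in range(1,n):
    if s[i,4]>60:
        v,u=np.where(l==i); q=w2t(ray("top",np.c_[u,v],.06,c)); dd=d[l==i]; 
        print(ce[i].round(1),s[i,4],"mid",((q.min(0)+q.max(0))/2)[:2].round(1),"span x",q[:,0].min().round(),q[:,0].max().round(),"y",q[:,1].min().round(),q[:,1].max().round(),"depth0",(dd==0).sum(),[np.round(x,1) for x in cv2.minAreaRect(q[:,:2].astype(np.float32))])
g=P[d>0]; g=w2t(g)
L=g[(abs(g[:,0])<140)&(g[:,1]<-128)&(g[:,1]>-200)&(g[:,2]>56)]; print("lid y,z top",L[L[:,2].argmax()],np.polyfit(L[:,1],L[:,2],1),len(L))
w=P[d>0]; s=w[(w[:,1]>.1)&(w[:,0]<.75)]; 
for y in np.arange(.1,.6,.1): k=s[abs(s[:,1]-y)<.05]; print(y, "max z",k[:,2].max() if len(k) else None, k[k[:,2].argmax()] if len(k) else None)
go([(0,80,180)])
E
```

```text
len 0.3075430883049341 0.30876860519797733 wid 0.2505335646619233 yaw -0.15487157513010746 -0.15482353755719458
o [ 0.56360496 -0.01945386] -0.15484755634365102
[265.4 116.4] 78 mid [117.4 134.5] span x 99.0 136.0 y 127.0 142.0 depth0 2 [array([117.5, 133.4]), array([37.2, 13.4]), np.float64(8.7)]
[319.2 126.5] 229 mid [113.   29.8] span x 96.0 130.0 y 14.0 45.0 depth0 1 [array([113.2,  30. ]), array([28.4, 34.2]), np.float64(53.9)]
[263.5 138.2] 65 mid [ 70.5 131.8] span x 45.0 96.0 y 127.0 136.0 depth0 0 [array([ 71. , 129.1]), array([52.2,  7.6]), np.float64(8.7)]
[320.3 156.2] 196 mid [56.2 19.2] span x 41.0 71.0 y -2.0 40.0 depth0 1 [array([56.8, 19.2]), array([21.3, 45.1]), np.float64(30.6)]
[310.3 185.5] 191 mid [-1.3 30. ] span x -24.0 21.0 y 18.0 42.0 depth0 0 [array([-1.1, 30.3]), array([20.1, 45. ]), np.float64(71.8)]
[310.5 213.3] 194 mid [-53.5  22.5] span x -67.0 -40.0 y 1.0 43.0 depth0 0 [array([-52.7,  22.2]), array([21.2, 44.9]), np.float64(26.7)]
[317.5 251.1] 235 mid [-116.2    1. ] span x -136.0 -97.0 y -27.0 29.0 depth0 0 [array([-125. ,    1.2]), array([44.1, 44.8]), np.float64(27.9)]
[275.5 267.2] 77 mid [-164.1   72.7] span x -173.0 -156.0 y 48.0 98.0 depth0 0 [array([-164.1,   72.7]), array([50.2, 16.9]), np.float64(89.9)]
lid y,z top [   7.62268411 -163.55605638  126.2558801 ] [  -1.83617573 -173.56829623] 4236
0.1 max z 0.06280858319971216 [0.59635857 0.10288917 0.06280858]
0.2 max z 0.0225110592974771 [0.74866404 0.24772035 0.02251106]
0.30000000000000004 max z 0.20297698719588275 [0.74932915 0.32050759 0.20297699]
0.4 max z 0.14984562955419134 [0.46716336 0.44930547 0.14984563]
0.5 max z 0.1515421040474273 [0.46877086 0.4535468  0.1515421 ]
now tray [-433.8  594.9  230.4] clock 0.1 F [-0.2 -0.3 -0.8] turn [-1.000e-03  1.000e-03  1.383e+00]
[np.float64(0.0), np.float64(80.0), np.float64(180.0)] -> [-522. -425.   51.]
```

play_rows(
  deltas=[
    [0, [-65, -53, 0], [0, 0, 0.17]],
    [0, [-130, -106, 5], [0, 0, 0.34]],
    [0, [-195, -159, 10], [0, 0, 0.52]],
    [0, [-260, -212, 15], [0, 0, 0.69]],
    [0, [-325, -265, 20], [0, 0, 0.86]],
    [0, [-390, -318, 25], [0, 0, 1.03]],
    [0, [-455, -370, 35], [0, 0, 1.2]],
    [0, [-522, -425, 51], [0, 0, 1.383]],
  ],
)

```text
clock: 1.1
tcp_pos: [0.4856, 0.2071, 0.201]
orientation: [2.392, 2.036, -0.001]
contact_force: [0.9, 0.8, -0.1]
grip_width: 0.0001
```

```bash
python3 - <<'E'
from h import *
go([(-53.5,80,180),(-53.5,80,54),(0,80,180)]); print(r.get_obs()["joints"].round(2),r.get_obs()["grip_width"])
E
```

```text
now tray [-112.   211.8  201. ] clock 1.1 F [ 0.9  0.8 -0.1] turn [ 0.     0.001 -0.006]
[np.float64(-54.0), np.float64(80.0), np.float64(180.0)] -> [-131.   59.   21.]
[np.float64(-54.0), np.float64(80.0), np.float64(54.0)] -> [-131.   59.  147.]
[np.float64(0.0), np.float64(80.0), np.float64(180.0)] -> [-131.  113.   21.]
[-0.9   0.28  0.45  1.96 -0.15  0.93 -0.53] 0.00014788644425571047
```

play_rows(
  deltas=[
    [0, [-55, 25, 5], [0, 0, -0.006]],
    [0, [-110, 50, 20], [0, 0, -0.006]],
    [0, [-140, 59, 45], [0, 0, -0.006]],
    [0, [-140, 59, 85], [0, 0, -0.006]],
    [0, [-140, 59, 120], [0, 0, -0.006]],
    [0, [-140, 59, 140], [0, 0, -0.006]],
    [0, [-140, 59, 145], [0, 0, -0.006]],
    [0, [-140, 59, 145], [0, 0, -0.006]],
  ],
)

```text
clock: 2.1
tcp_pos: [0.5216, 0.0592, 0.0563]
orientation: [2.386, 2.043, -0.001]
contact_force: [0.3, -0.3, -0.9]
grip_width: 0.0001
```

```bash
python3 - <<'E'
from h import *
go([(-53.5,-50,55),(-53.5,40,55)]); snap("top","top1.png",(235,85,445,295),2.5)
E
```

```text
now tray [-53.6  71.3  56.3] clock 2.1 F [ 0.3 -0.3 -0.9] turn [0.    0.001 0.   ]
[np.float64(-54.0), np.float64(-50.0), np.float64(55.0)] -> [-121.    0.    1.]
[np.float64(-54.0), np.float64(40.0), np.float64(55.0)] -> [-31.   0.   1.]
```

View pics/top1.png

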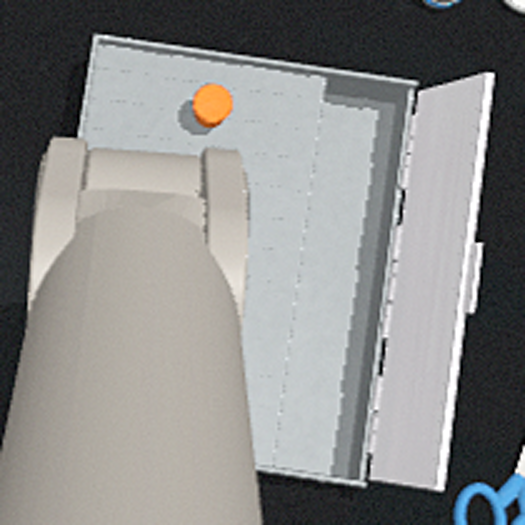

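The arm hides the near half of the tray from the top camera; the stopper (210,104 in the crop) and the lid are untouched. Pushing the first union.

play_rows(
  deltas=[
    [0, [-9, 0, 1], [0, 0, 0]],
    [0, [-18, 0, 1], [0, 0, 0]],
    [0, [-27, 0, 1], [0, 0, 0]],
    [0, [-36, 0, 1], [0, 0, 0]],
    [0, [-45, 0, 1], [0, 0, 0]],
    [0, [-54, 0, 1], [0, 0, 0]],
    [0, [-63, 0, 1], [0, 0, 0]],
    [0, [-72, 0, 1], [0, 0, 0]],
  ],
)

```text
clock: 3.15
tcp_pos: [0.5107, -0.0124, 0.0558]
orientation: [2.386, 2.043, -0.0]
contact_force: [-0.8, 0.5, 1.2]
grip_width: -0.0002
```

```bash
python3 - <<'E'
from h import *
go([(-53.5,-52,55)]); snap("scene","s1.png",(200,185,400,315),4)
E
```

```text
now tray [-53.3  -1.2  55.8] clock 3.15 F [-0.8  0.5  1.2] turn [0.001 0.001 0.   ]
[np.float64(-54.0), np.float64(-52.0), np.float64(55.0)] -> [-51.  -0.   1.]
```

View pics/s1.png

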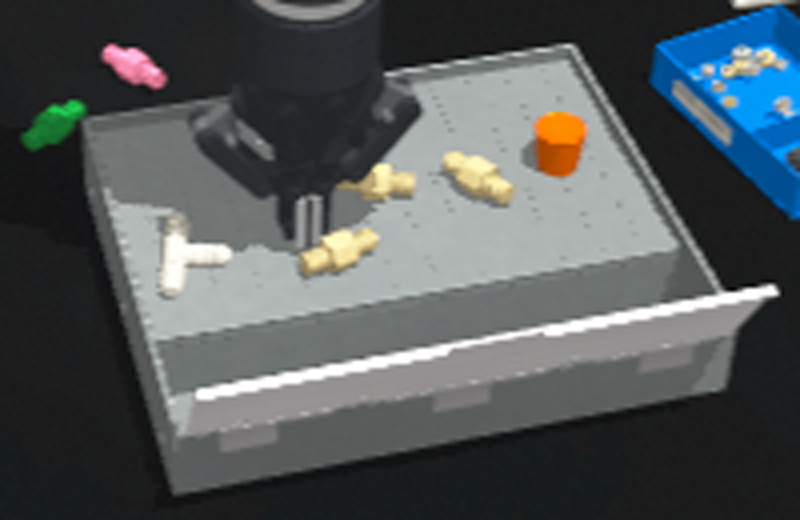

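The scene view shows union 1 (crop 340,250; full 285,248) turned broadside and slid towards +x of the fingers (crop 308,225). I'll measure it and re-centre behind it.

```bash
cat >> h.py <<'E'
def brass(im,c,n="scene",z=.06,roi=(205,195,390,300)):
    hs=cv2.cvtColor(im,cv2.COLOR_RGB2HSV).astype(int); x0,y0,x1,y1=roi
    m=(hs[...,0]>15)&(hs[...,0]<32)&(hs[...,1]>45)&(hs[...,2]>110); k=np.zeros_like(m); k[y0:y1,x0:x1]=m[y0:y1,x0:x1]
    nn,l,s,ce=cv2.connectedComponentsWithStats(k.astype(np.uint8))
    for i in range(1,nn):
        if s[i,4]>25:
            v,u=np.where(l==i); q=w2t(ray(n,np.c_[u,v],z,c)); a=cv2.minAreaRect(q[:,:2].astype(np.float32))
            print("brass",ce[i].round(),s[i,4],"mid",q[:,:2].mean(0).round(1),"x",q[:,0].min().round(),q[:,0].max().round(),"y",q[:,1].min().round(),q[:,1].max().round(),im[l==i].mean(0).astype(int))
E
python3 - <<'E'
from h import *
c=cam("scene"); im,d=r.grab_frame("scene"); brass(im,c); go([(-53.5,10,55)])
E
```

```text
brass [340. 216.] 63 mid [119.3  52.9] x 107.0 131.0 y 38.0 66.0 [254 140   2]
brass [319. 229.] 135 mid [56.6 21.6] x 40.0 73.0 y -3.0 45.0 [215 199 146]
brass [295. 231.] 101 mid [ 1.9 28.9] x -23.0 20.0 y 17.0 45.0 [197 181 133]
brass [285. 248.] 145 mid [-38.2 -20.1] x -61.0 -15.0 y -36.0 -3.0 [215 200 146]
now tray [-53.3  -2.1  55.8] clock 3.25 F [-1.1  0.5 -0.3] turn [ 0.001  0.001 -0.001]
[np.float64(-54.0), np.float64(10.0), np.float64(55.0)] -> [12. -0.  1.]
```

play_rows(
  deltas=[
    [0, [12, 0, 1], [0, 0, 0]],
    [0, [12, 7, 1], [0, 0, 0]],
    [0, [12, 16, 1], [0, 0, 0]],
    [0, [8, 16, 1], [0, 0, 0]],
    [0, [0, 16, 1], [0, 0, 0]],
    [0, [-8, 16, 1], [0, 0, 0]],
    [0, [-16, 16, 1], [0, 0, 0]],
    [0, [-24, 16, 1], [0, 0, 0]],
  ],
)

```text
clock: 4.25
tcp_pos: [0.5224, -0.0401, 0.0549]
orientation: [2.387, 2.04, -0.001]
contact_force: [-0.1, 1.1, 0.2]
grip_width: 0.0
```

```bash
python3 - <<'E'
from h import *
c=cam("scene"); im,d=r.grab_frame("scene"); brass(im,c); go([(-38,-55,55)])
E
```

```text
brass [340. 216.] 63 mid [119.3  52.9] x 107.0 131.0 y 38.0 66.0 [254 141   1]
brass [319. 229.] 132 mid [56.9 21.1] x 40.0 73.0 y -3.0 45.0 [214 199 146]
brass [285. 256.] 154 mid [-44.5 -47. ] x -68.0 -21.0 y -62.0 -32.0 [216 201 148]
now tray [-37.5 -28.2  55. ] clock 4.3 F [-0.5 -1.   0.3] turn [ 0.001  0.002 -0.003]
[np.float64(-38.0), np.float64(-55.0), np.float64(55.0)] -> [-27.  -0.   0.]
```

play_rows(
  deltas=[
    [0, [-7, -2, 0], [0, 0, 0]],
    [0, [-14, -4, 0], [0, 0, 0]],
    [0, [-21, -5, 0], [0, 0, 0]],
    [0, [-28, -5, 0], [0, 0, 0]],
    [0, [-30, -5, 0], [0, 0, 0]],
    [0, [-20, -5, -10], [0, 0, 0]],
    [0, [-10, 0, -50], [0, 0, 0]],
    [0, [0, 0, -70], [0, 0, 0]],
  ],
)

```text
clock: 5.3
tcp_pos: [0.5237, -0.04, 0.1273]
orientation: [2.386, 2.038, 0.002]
contact_force: [-0.2, -0.6, -0.9]
grip_width: -0.0001
```

```bash
python3 - <<'E'
from h import *
im,d,c=snap("scene","s2.png",(200,185,400,315),4); brass(im,c); go([(0,75,100),(0,75,54)])
E
```

```text
brass [340. 216.] 61 mid [119.4  53.1] x 107.0 131.0 y 38.0 66.0 [254 140   2]
brass [319. 229.] 135 mid [56.6 21.6] x 40.0 73.0 y -3.0 45.0 [215 199 146]
brass [294. 230.] 124 mid [-0.7 30.7] x -24.0 20.0 y 17.0 46.0 [188 170 124]
now tray [-35.3 -24.7 129. ] clock 5.35 F [0.7 1.2 1.5] turn [ 0.006 -0.001 -0.001]
[np.float64(0.0), np.float64(75.0), np.float64(100.0)] -> [100.  35.  29.]
[np.float64(0.0), np.float64(75.0), np.float64(54.0)] -> [100.  35.  75.]
```

View pics/s2.png

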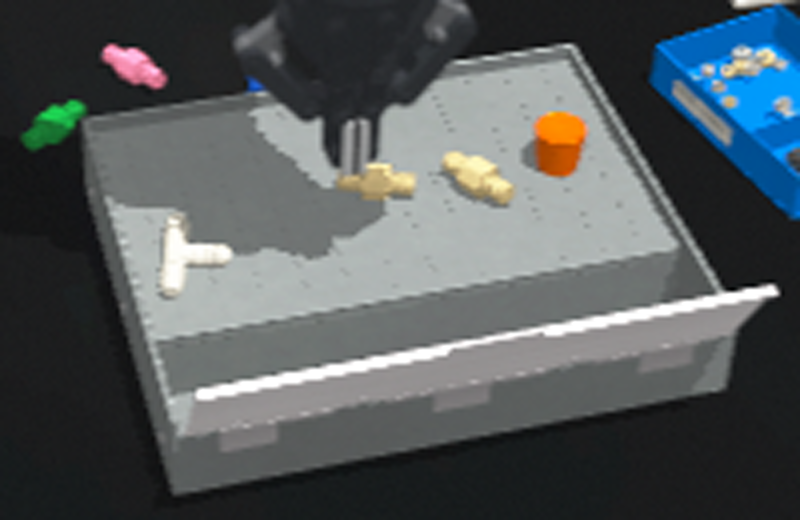

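Union 1 has left the platform into the trough; the tee and stopper are unmoved. Next is the middle union (crop 378,182), approached from behind.

play_rows(
  deltas=[
    [0, [50, 17, 0], [0.006, 0, 0]],
    [0, [97, 34, 20], [0.006, 0, 0]],
    [0, [97, 34, 55], [0.006, 0, 0]],
    [0, [97, 34, 73], [0.006, 0, 0]],
    [0, [97, 34, 74], [0.006, 0, 0]],
    [0, [88, 34, 74], [0.006, 0, 0]],
    [0, [79, 34, 74], [0.006, 0, 0]],
    [0, [70, 34, 74], [0.006, 0, 0]],
  ],
)

```text
clock: 6.35
tcp_pos: [0.5701, 0.0244, 0.0561]
orientation: [2.388, 2.041, 0.003]
contact_force: [-0.9, 0.6, -0.2]
grip_width: 0.0001
```

play_rows(
  deltas=[
    [0, [-8, 0, 0], [0, 0, 0]],
    [0, [-16, 0, 0], [0, 0, 0]],
    [0, [-24, 0, 0], [0, 0, 0]],
    [0, [-32, 0, 0], [0, 0, 0]],
  ],
)

```text
clock: 6.85
tcp_pos: [0.5651, -0.0076, 0.056]
orientation: [2.388, 2.041, 0.003]
contact_force: [-0.6, 1.2, -0.2]
grip_width: 0.0002
```

```bash
python3 - <<'E'
from h import *
c=cam("scene"); im,d=r.grab_frame("scene"); brass(im,c); go([(0,-58,55)])
E
```

```text
brass [340. 216.] 64 mid [119.1  52.8] x 107.0 131.0 y 38.0 66.0 [254 142   1]
brass [319. 229.] 136 mid [56.5 21.7] x 40.0 73.0 y -3.0 45.0 [209 194 142]
brass [300. 241.] 140 mid [ 1.1 -8.6] x -22.0 25.0 y -23.0 7.0 [216 201 147]
now tray [-0.4 10.4 56.1] clock 6.9 F [ 0.1 -1.2  0.6] turn [ 0.001 -0.    -0.003]
[np.float64(0.0), np.float64(-58.0), np.float64(55.0)] -> [-68.   1.   1.]
```

Well centred; continue over the edge in two calls, then lift and go behind the third.

play_rows(
  deltas=[
    [0, [-8, 1, 1], [0, 0, 0]],
    [0, [-16, 1, 1], [0, 0, 0]],
    [0, [-24, 1, 1], [0, 0, 0]],
    [0, [-32, 1, 1], [0, 0, 0]],
    [0, [-40, 1, 1], [0, 0, 0]],
  ],
)

```text
clock: 7.52
tcp_pos: [0.5594, -0.0493, 0.0551]
orientation: [2.389, 2.039, 0.002]
contact_force: [0.6, 0.4, 0.5]
grip_width: -0.0001
```

```bash
python3 - <<'E'
from h import *
c=cam("scene"); im,d=r.grab_frame("scene"); brass(im,c); go([(0,-59,55),(50,72,130),(50,72,54)])
E
```

```text
brass [340. 216.] 64 mid [119.1  52.8] x 107.0 131.0 y 38.0 66.0 [254 143   2]
brass [324. 232.] 39 mid [64.   7.5] x 53.0 73.0 y -3.0 19.0 [198 182 134]
brass [306. 254.] 152 mid [  1.9 -50.5] x -21.0 26.0 y -65.0 -35.0 [218 204 150]
now tray [  0.4 -31.7  55.1] clock 7.58 F [-0.4 -1.5 -0.2] turn [ 0.001  0.001 -0.005]
[np.float64(0.0), np.float64(-59.0), np.float64(55.0)] -> [-27.  -0.   0.]
[np.float64(50.0), np.float64(72.0), np.float64(130.0)] -> [104.  49. -75.]
[np.float64(50.0), np.float64(72.0), np.float64(54.0)] -> [104.  49.   1.]
```

play_rows(
  deltas=[
    [0, [-8, 0, 0], [0, 0, 0]],
    [0, [-16, 0, 0], [0, 0, 0]],
    [0, [-24, 0, 0], [0, 0, 0]],
    [0, [-30, 0, 0], [0, 0, 0]],
    [0, [-30, 0, 0], [0, 0, 0]],
    [0, [-20, 0, -15], [0, 0, 0]],
    [0, [10, 0, -60], [0, 0, 0]],
    [0, [60, 30, -75], [0, 0, 0]],
  ],
)

```text
clock: 8.57
tcp_pos: [0.5986, 0.0036, 0.1338]
orientation: [2.392, 2.032, 0.004]
contact_force: [1.9, -0.2, -0.5]
grip_width: 0.0
```

```bash
python3 - <<'E'
from h import *
c=cam("scene"); im,d=r.grab_frame("scene"); brass(im,c); go([(62,72,130),(62,72,54)])
E
```

```text
brass [340. 216.] 64 mid [119.1  52.8] x 107.0 131.0 y 38.0 66.0 [254 142   2]
brass [319. 229.] 135 mid [56.6 21.6] x 40.0 73.0 y -3.0 45.0 [216 202 148]
now tray [ 36.3  40.1 135.2] clock 8.62 F [7.  6.8 3. ] turn [ 0.011 -0.007  0.004]
[np.float64(62.0), np.float64(72.0), np.float64(130.0)] -> [32. 26.  6.]
[np.float64(62.0), np.float64(72.0), np.float64(54.0)] -> [31. 25. 82.]
```

play_rows(
  deltas=[
    [0, [20, 15, 0], [0.01, -0.007, 0]],
    [0, [31, 25, 15], [0.01, -0.007, 0]],
    [0, [31, 25, 50], [0.01, -0.007, 0]],
    [0, [31, 25, 78], [0.01, -0.007, 0]],
    [0, [31, 25, 81], [0.01, -0.007, 0]],
    [0, [23, 25, 81], [0.01, -0.007, 0]],
    [0, [15, 25, 81], [0.01, -0.007, 0]],
    [0, [7, 25, 81], [0.01, -0.007, 0]],
  ],
)

```text
clock: 9.62
tcp_pos: [0.6329, 0.017, 0.0556]
orientation: [2.382, 2.045, 0.002]
contact_force: [-0.3, 0.5, 0.2]
grip_width: -0.0
```

play_rows(
  deltas=[
    [0, [-8, 0, 0], [0, 0, 0]],
    [0, [-16, 0, 0], [0, 0, 0]],
    [0, [-24, 0, 0], [0, 0, 0]],
    [0, [-32, 0, 0], [0, 0, 0]],
  ],
)

```text
clock: 10.12
tcp_pos: [0.6279, -0.0151, 0.0556]
orientation: [2.382, 2.045, 0.002]
contact_force: [-0.1, 0.3, 0.5]
grip_width: 0.0
```

```bash
python3 - <<'E'
from h import *
c=cam("scene"); im,d=r.grab_frame("scene"); brass(im,c); go([(62,-59,55)])
E
```

```text
brass [321. 238.] 138 mid [51.8 -8.2] x 36.0 68.0 y -33.0 17.0 [219 204 150]
now tray [62.9 12.6 55.7] clock 10.18 F [ 0.7 -0.4 -0. ] turn [0.002 0.001 0.001]
[np.float64(62.0), np.float64(-59.0), np.float64(55.0)] -> [-72.  -1.   1.]
```

The union is about 11 mm to −x of the fingers, so I'll back off and re-centre at x≈51.

play_rows(
  deltas=[
    [0, [10, 0, 0], [0, 0, 0]],
    [0, [14, -11, 0], [0, 0, 0]],
    [0, [10, -11, 0], [0, 0, 0]],
    [0, [0, -11, 1], [0, 0, 0]],
    [0, [-8, -11, 1], [0, 0, 0]],
    [0, [-16, -11, 1], [0, 0, 0]],
    [0, [-24, -11, 1], [0, 0, 0]],
    [0, [-30, -11, 1], [0, 0, 0]],
  ],
)

```text
clock: 11.18
tcp_pos: [0.6121, -0.0456, 0.0547]
orientation: [2.384, 2.042, 0.001]
contact_force: [-0.1, -0.6, 0.3]
grip_width: -0.0004
```

```bash
python3 - <<'E'
from h import *
im,d,c=snap("scene","s3.png",(200,185,400,315),4); brass(im,c); go([(51,-59,55)])
E
```

```text
brass [331. 246.] 142 mid [ 61.8 -40.7] x 38.0 85.0 y -55.0 -25.0 [220 206 152]
now tray [ 52.  -19.3  54.7] clock 11.22 F [-0.9 -0.3  0.9] turn [ 0.002  0.002 -0.   ]
[np.float64(51.0), np.float64(-59.0), np.float64(55.0)] -> [-40.  -1.  -0.]
```

View pics/s3.png

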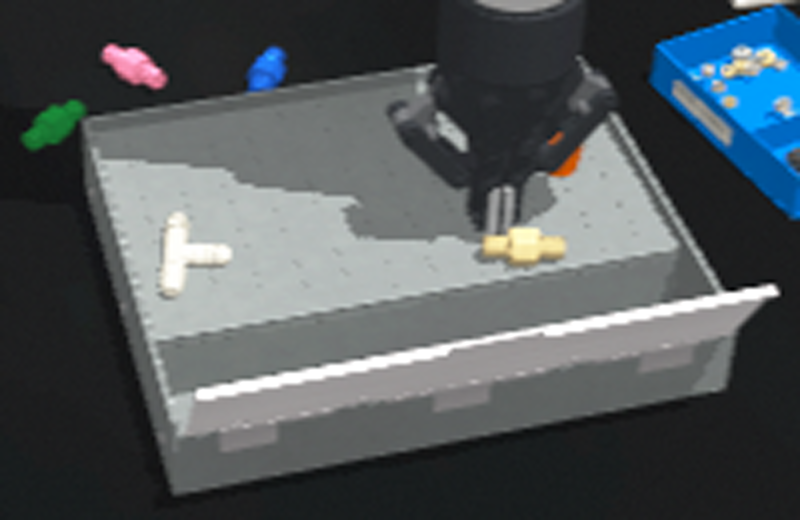

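The union is broadside near the edge (crop 525,246), about 10 mm to +x of the fingers. I'll back off, shift and finish the push.

play_rows(
  deltas=[
    [0, [10, 3, 0], [0, 0, 0]],
    [0, [10, 10, 0], [0, 0, 0]],
    [0, [2, 10, 0], [0, 0, 0]],
    [0, [-7, 10, 0], [0, 0, 0]],
    [0, [-16, 10, 0], [0, 0, 0]],
    [0, [-25, 10, 0], [0, 0, 0]],
    [0, [-34, 10, 0], [0, 0, 0]],
    [0, [-41, 10, 0], [0, 0, 0]],
  ],
)

```text
clock: 12.22
tcp_pos: [0.6153, -0.0894, 0.0548]
orientation: [2.385, 2.04, 0.0]
contact_force: [-0.1, -0.3, 0.2]
grip_width: 0.0002
```

```bash
python3 - <<'E'
from h import *
c=cam("scene"); im,d=r.grab_frame("scene"); brass(im,c); go([(0,-20,150),(0,-195,200)])
E
```

```text
now tray [ 61.9 -62.3  54.9] clock 12.28 F [-0.2 -0.  -0. ] turn [ 0.003  0.003 -0.002]
[np.float64(0.0), np.float64(-20.0), np.float64(150.0)] -> [ 42. -62. -95.]
[np.float64(0.0), np.float64(-195.0), np.float64(200.0)] -> [-133.  -61. -145.]
```

play_rows(
  deltas=[
    [0, [5, 0, -15], [0, 0, 0]],
    [0, [10, -20, -70], [0, 0, 0]],
    [0, [0, -50, -120], [0, 0, 0]],
    [0, [-20, -62, -170], [0, 0, 0]],
    [0, [-50, -62, -190], [0, 0, 0]],
    [0, [-60, -62, -190], [0, 0, 0]],
    [0, [-60, -62, -190], [0, 0, 0]],
  ],
)

```text
clock: 13.15
tcp_pos: [0.5437, -0.1392, 0.2442]
orientation: [2.387, 2.039, -0.001]
contact_force: [0.8, 0.3, 0.2]
grip_width: -0.0001
```

```bash
python3 - <<'E'
from h import *
a,_,_=snap("wrist","w1.png"); b,_,_=snap("top","t2.png",(235,85,445,295),2)
cv2.imwrite("pics/c2.png",np.hstack([cv2.resize(a,(533,400)),cv2.resize(b[85:295,235:370],(257,400))])[:,:,::-1])
go([(0,-195,200)])
E
```

```text
now tray [  -1.3 -120.1  243.5] clock 13.25 F [ 0.2  0.2 -0.1] turn [-0.     0.002 -0.   ]
[np.float64(0.0), np.float64(-195.0), np.float64(200.0)] -> [-75.   1.  44.]
```

View pics/c2.png

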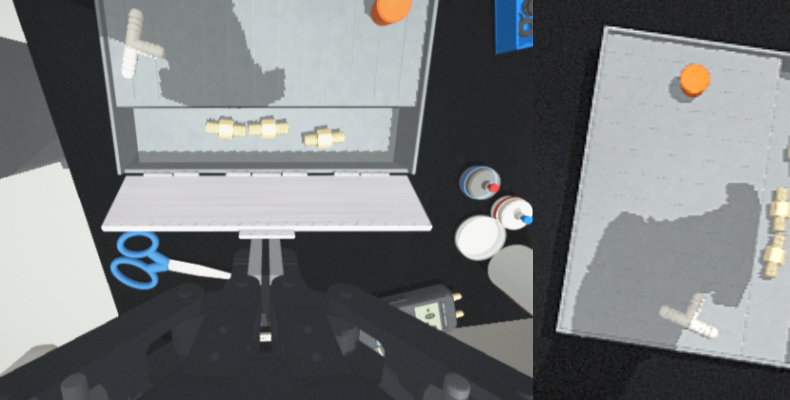

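All three unions lie flat in the trough (wrist px (225,128), (268,128), (323,138)). The tee and stopper are where they were and the lid is still open. Now I'll go round behind the lid.

play_rows(
  deltas=[
    [0, [-50, 1, 0], [0, 0, 0]],
    [0, [-82, 1, 30], [0, 0, 0]],
    [0, [-82, 1, 80], [0, 0, 0]],
    [0, [-82, 1, 125], [0, 0, 0]],
    [0, [-82, 1, 142], [0, 0, 0]],
    [0, [-82, 1, 143], [0, 0, 0]],
  ],
)

```text
clock: 14.0
tcp_pos: [0.5318, -0.2186, 0.0997]
orientation: [-2.385, -2.043, 0.005]
contact_force: [0.9, 0.3, 0.5]
grip_width: 0.0
```

```bash
python3 - <<'E'
from h import *
go([(0,-138,100),(0,-93,100),(0,-75,75)])
E
```

```text
now tray [  -0.8 -201.7   99.7] clock 14.0 F [0.9 0.3 0.5] turn [-0.003  0.002  0.001]
[np.float64(0.0), np.float64(-138.0), np.float64(100.0)] -> [64.  1. -0.]
[np.float64(0.0), np.float64(-93.0), np.float64(100.0)] -> [109.   1.  -1.]
[np.float64(0.0), np.float64(-75.0), np.float64(75.0)] -> [127.   1.  24.]
```

play_rows(
  deltas=[
    [0, [12, 1, 0], [0, 0, 0]],
    [0, [24, 1, 0], [0, 0, 0]],
    [0, [36, 1, 0], [0, 0, 0]],
    [0, [48, 1, 0], [0, 0, 0]],
    [0, [58, 1, 0], [0, 0, 0]],
    [0, [68, 1, 0], [0, 0, 0]],
    [0, [78, 1, 0], [0, 0, 0]],
    [0, [88, 1, 0], [0, 0, 0]],
  ],
)

```text
clock: 15.0
tcp_pos: [0.5461, -0.1312, 0.0993]
orientation: [-2.385, -2.043, 0.006]
contact_force: [-0.6, -0.9, 0.2]
grip_width: 0.0
```

```bash
python3 - <<'E'
from h import *
go([(0,-93,100),(0,-75,75),(0,-72,55)]); snap("scene","s4.png",(200,165,400,315),4)
E
```

```text
now tray [  -0.  -113.1   99.3] clock 15.0 F [-0.6 -0.9  0.2] turn [-0.003  0.002  0.001]
[np.float64(0.0), np.float64(-93.0), np.float64(100.0)] -> [20.  0. -1.]
[np.float64(0.0), np.float64(-75.0), np.float64(75.0)] -> [38.  0. 24.]
[np.float64(0.0), np.float64(-72.0), np.float64(55.0)] -> [41.  0. 44.]
```

View pics/s4.png

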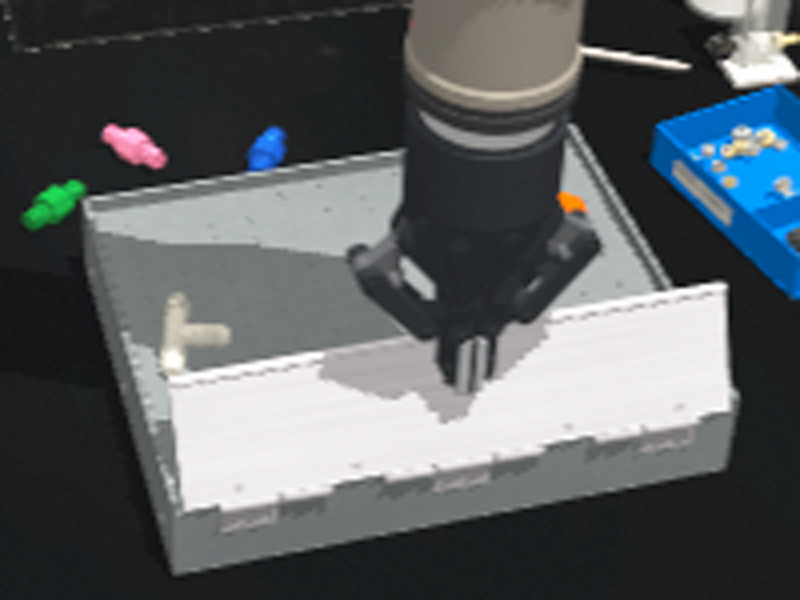

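The fingers (crop 470,370) are on the lid's outer face and the lid is past upright. I'll push it over and down.

play_rows(
  deltas=[
    [0, [10, 0, 0], [0, 0, 0]],
    [0, [20, 0, 3], [0, 0, 0]],
    [0, [29, 0, 11], [0, 0, 0]],
    [0, [37, 0, 22], [0, 0, 0]],
    [0, [40, 0, 31], [0, 0, 0]],
    [0, [40, 0, 39], [0, 0, 0]],
    [0, [40, 0, 44], [0, 0, 0]],
    [0, [40, 0, 46], [0, 0, 0]],
  ],
)

```text
clock: 16.05
tcp_pos: [0.5521, -0.0903, 0.0534]
orientation: [-2.383, -2.043, 0.005]
contact_force: [-6.4, 1.8, 18.9]
grip_width: -0.0001
```

play_rows(
  deltas=[
    [0, [0, 0, 2], [0, 0, 0]],
    [0, [0, 0, 3], [0, 0, 0]],
  ],
)

```text
clock: 16.3
tcp_pos: [0.5523, -0.0904, 0.0532]
orientation: [-2.383, -2.041, 0.003]
contact_force: [-13.5, 3.6, 37.2]
grip_width: 0.0003
```

The press stops hard at z = 53.2 mm with 37 N, which is what a shut lid should give. I'll lift clear and check.

play_rows(
  deltas=[
    [0, [0, 0, -10], [0, 0, 0]],
    [0, [0, 0, -50], [0, 0, 0]],
    [0, [0, 0, -110], [0, 0, 0]],
    [0, [60, 0, -160], [0, 0, 0]],
    [0, [120, 0, -180], [0, 0, 0]],
    [0, [180, 0, -180], [0, 0, 0]],
    [0, [240, 0, -180], [0, 0, 0]],
    [0, [280, 0, -180], [0, 0, 0]],
  ],
)

```text
clock: 17.3
tcp_pos: [0.5961, 0.1888, 0.234]
orientation: [-2.381, -2.043, 0.001]
contact_force: [-0.1, -0.5, 0.6]
grip_width: -0.0004
```

```bash
python3 - <<'E'
from h import *
im,d,c=snap("top","t3.png"); P=cloud(d,c); a,d2,c2=snap("scene","s5.png",(190,150,410,315),3.6); Q=cloud(d2,c2)
for n,p,dd in(("top",P,d),("scene",Q,d2)):
    g=w2t(p[dd>0])
    for y0,y1 in((-122,-105),(-105,-85),(-85,-64),(-58,-54),(-50,-46)):
        k=g[(abs(g[:,0])<(140 if y1<-52 else 20))&(g[:,1]>y0)&(g[:,1]<y1)&(g[:,2]>0)&(g[:,2]<200)]; print(n,y0,y1,np.percentile(k[:,2],[5,50,95]).round(1),len(k)) if len(k) else print(n,"none")
go([(0,0,0)])
E
```

```text
top -122 -105 [50.8 53.3 55.8] 1326
top -105 -85 [50.8 53.2 55.7] 1562
top -85 -64 [51.  53.3 55.7] 1637
top -58 -54 [50.7 53.5 56.2] 285
top -50 -46 [53.8 56.3 57.5] 46
scene -122 -105 [ 2.  37.2 56.3] 2059
scene -105 -85 [52.1 54.7 57.3] 893
scene -85 -64 [52.2 54.7 57. ] 892
scene -58 -54 [52.4 54.9 59.2] 188
scene -50 -46 [56.1 57.2 60.1] 23
now tray [ -1.4 215.8 233.1] clock 17.4 F [-0.5 -0.  -1.7] turn [-0.005 -0.004  0.01 ]
[np.float64(0.0), np.float64(0.0), np.float64(0.0)] -> [-217.    0.  232.]
```

View pics/s5.png

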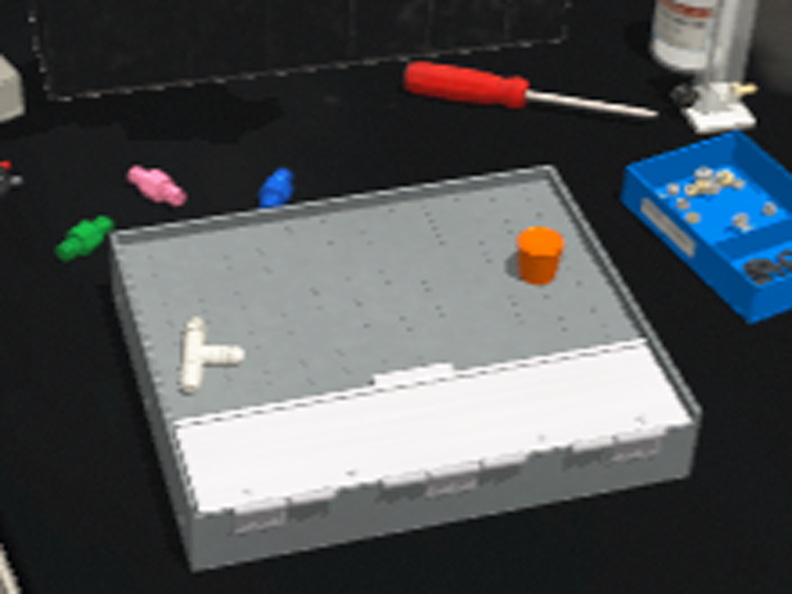

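View pics/t3.png

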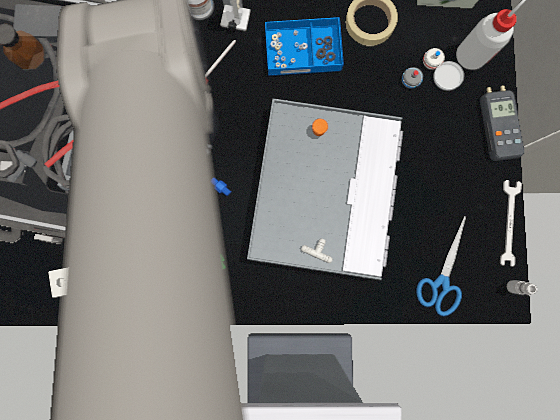

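The lid lies flat: its top is at 53.2–53.5 mm all the way from the hinge to the edge. The platform holds only the tee (317,251) and the stopper (319,127), both at their starting pixels, and the bench items in view are undisturbed. Handing in.

```bash
python3 -c "
from bench import r
print(r.hand_in(), r.get_obs()['clock'])"
```

```text
the job is handed in; nothing more can be done
the job is handed in; nothing more can be done
```

I swept the three brass unions off the platform into the trough with the closed fingers. Then I pushed the lid over, pressed it shut and handed in at about 17.4 s of the 61 s allowed.

**Unions:** before closing the lid, the wrist picture showed all three lying flat in the trough. Two of them had turned and slid sideways during the push, so I backed off and re-centred the fingers behind them before finishing.

**Lid:** the press stopped hard at 53.2 mm with 37 N on the fingertips. The top camera reads the lid as level, at 53.2–53.5 mm from the hinge to the free edge. The scene camera reads about 1.5 mm higher across the lid but agrees it is level, which is within its calibration error.

**Everything else:** the tee and stopper are at their starting pixels. In the last pictures the blue, green and pink look-alikes and the scissors looked unmoved. The arm hid part of the left side of the top view, so I did not re-check the stopwatch; nothing moved close to it. The arm was clear of everything at the end. No check failed.

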